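# Raise a board out of its test fixture with the cam lever and hold it up

### The job

The small circuit board has to come out of the test fixture. Lift the loose cover plate by its handle off the fixture's two pins and set it down gently, flat and handle up, in the middle of the grey repair mat. Then swing the fixture's cam lever up to the point where it lifts the board highest (past that point the board sinks again) and keep it there: the lever springs back when let go, so finish while still holding it, with the board raised in its nest, and leave the other things on the bench where they lie.

Things in the scene. Friction and masses are not known exactly. Their poses are not given: they have to be found in the camera images.
- fixture: Grey box 120 x 144 x 90 mm high (x, y, z), aluminium top, fixed on a base plate (x -75..75, y -151..85 mm, 8 mm thick). Origin: under the box's middle, on the bench; front faces -x, z up. The board lies in a 57 x 87 mm pocket in the middle of the top. Two pins, 8 mm thick, stand 12 mm up from the top at (42, 56) and (-42, -56) mm. Cam and lever on its -y side.
- cover_handle (a point): Middle of the handle of the loose aluminium cover plate (106 x 134 x 5 mm, about 0.22 kg; two 11 mm holes), which starts flat on the fixture's top, its axes as the fixture's. Handle: black bar along the plate's y, 92 mm long, 14 wide (x), 12 high, on two feet 12 x 10 mm at y = +-40 mm; this point is in the bar's centre, 36 mm above the plate's underside; 25 mm gap under the bar.
- mat: Grey repair mat fixed on the bench, 200 x 180 mm (x, y), 3 mm thick. Origin: its middle, on the bench.
- lever (a joint): Cam lever angle, rad. Rests at 0 to 0.2; at 0 it points to the fixture's front (-x), 0.27 rad above level. Grows as it swings up. At 1.30 it stands straight up and the cam lifts the board highest, 12 mm; further on the board sinks again; stop at 1.9. Lift in mm: 17 cos(angle - 1.30) - 5. A spring pulls it back; turning it takes up to about 4 N at the handle.
- cam_axis (a point): Point on the lever's axis of rotation, in the plane of the handle's circle: at (0, -150, 38) mm in the fixture's frame, whose axes it has. The lever turns about its y axis.
- board_mid (a point): Middle of the loose circuit board, 52 x 80 x 7 mm, 40 g, 3 mm above its underside. With the lever down its underside is 80 to 83 mm above the bench, below the fixture's top; with the lever upright it is 92 mm above the bench. It needs no touching.
- mouse: White computer mouse, 102 x 58 x 30 mm, bystander. Origin: centre of its underside.
- meter: Orange multimeter lying on its back, 185 x 90 x 46 mm, bystander. Origin: centre of its underside.
- driver: Screwdriver lying on the bench, bystander, along its own x axis.
- brush: Flat dusting brush with wooden handle, 190 mm long (x), 52 mm wide, 16 mm thick, bystander. Origin: in the handle near the metal band, on the bench.
- lever_handle (a point): Middle of the lever's black handle, a cylinder 24 mm across and 52 mm long, parallel to the fixture's y, that spins freely on its pin (so it can be gripped across and follows). It runs on a circle of 90 mm radius about cam_axis, in the fixture's x-z plane. The lever arm meets the handle's end nearer the box; 60 to 80 mm above the bench at rest, 128 mm with the lever straight up.

How it is judged (in metres and radians):
On the way, in this order (a step that is already met when the one before it is completed fails the run):
1. the cover plate is off, lies flat and handle up in the middle of the mat and is let go, the lever still down (horizontal distance between cover_handle and mat below 0.04 m and height (world z) of cover_handle below 0.043 m and angle between cover_handle's own z axis and vertical below 0.08 rad and linear speed of cover below 0.02 m/s and contact force between the fingers and cover below 0.05 N and value of joint lever below 0.6 rad), for 0.2 s.
2. the lever is held at the cam's highest point, the board raised (value of joint lever between 1.12 and 1.48 rad and z of board_mid in the frame of fixture above 0.0938 m and contact force between the fingers and lever above 0.5 N), for 0.4 s.
At the end, for the whole second after the job is handed in: The fingers are still on the lever (over 0.5 N) and hold it still within 0.18 rad of the cam's highest point; the board lies level in its nest, raised to within about 1 mm of the full 12 mm and not touched; the cover lies flat, handle up, on the mat, its middle within 40 mm of the mat's middle (all of step 2 and velocity of joint lever between -0.1 and 0.1 rad/s and z of board_mid in the frame of fixture below 0.098 m and horizontal distance between board_mid and fixture below 0.01 m and angle between each of board_mid, cover_handle's own z axis and vertical below 0.08 rad and contact force between each of the arm, the fingers and board below 0.05 N and horizontal distance between cover_handle and mat below 0.04 m and height (world z) of cover_handle below 0.043 m and linear speed of cover below 0.02 m/s); the arm keeps its last pose, push and grip.
It fails at once if the cover plate is dropped or thrown (moves faster than 0.5 m/s with no finger on it) (linear speed of cover above 0.5 m/s and contact force between the fingers and cover below 0.05 N).
It fails at once if the mouse, meter, screwdriver or brush is moved by more than 30 mm (distance of any of mouse, meter, driver, brush from where it was at the start of the episode above 0.03 m).
It also fails if it takes over 64 s, if anything falls off the work surface, if the arm or the gripper's body presses on something with over 40 N, if the wrist force passes 120 N, or if a joint passes its speed limit or range.

### The arm

A 6-joint arm with a two-finger parallel gripper is mounted at the origin on the work surface. World frame = base frame: x ahead of the robot, y to its left, z up, the work surface at z = 0. Lengths are in mm, angles in rad, forces in N, time in s.
With the tool pointing down it reaches from about 300 to 875 mm from the base axis. Payload 6.4 kg.
Tool frame: the origin (TCP) lies on the front face of the gripper's body, between the roots of the fingers; the fingertips stand 73 mm ahead of it and the grasp point (between the pads) lies env.grip_point_offset ahead of it (env.grip_point_offset is the distance from the TCP to the grasp point, in mm); z points along the fingers, y is the line along which they close (so a half turn about z gives the same grasp; the last joint's range is limited). The gripper opens to 85 mm and grips with 20 to 120 N. Pads are 22 mm wide; open, the fingers measure 114 mm over their backs; the gripper's body (76 mm by 85 mm) begins 54 mm behind the grasp point. The pads swing forward as they close: fully open they stand 13 mm farther back than shut.
Start: joints at [1.132, 0.181, 1.607, -0, 1.354, -0.206], TCP at [132.641, 559.507, 303.888] pointing down, gripper open.
Joint ranges: [-2.99, 2.99], [-0.89, 2.07], [0.3, 2.58], [-1.14, 4.28], [0, 2.63], [-3.12, 3.12]. Speed limits (rad/s): [2.57, 2.57, 3.01, 3.14, 3.14, 3.14].

### API

Orientations are given as a 3x3 rotation matrix whose columns are the frame's x, y, z axes.
In Python, from rig import env gives the robot as it stands. The module is installed in compiled form; this text tells all that it offers.
- The arm moves only by the tool servo_tool, never from a script. Its arguments are lists of equal length, an entry for each row: "offset": the shift along the tool's x, y, z in units of 30 mm (1.0 is 30 mm), a list of three; "spin": the turn about the tool's z in units of 6 degrees (1.0 is 6 degrees); "jaw": the closure, from -1 (fully open) to 1 (shut). In form: {"offset": [[tx, ty, tz], ...], "spin": [spin, ...], "jaw": [jaw, ...]}. A call has 1 to 10 rows; each row is the pose to reach, as a shift and turn from the pose commanded when the call began, along the tool's axes at that moment; what a row does not reach only later rows make up. A row lasts 1/10 s, in which the tool goes at most 50 mm and 8.59 degrees, less where a joint would pass 70% of its speed; a pose out of reach is approached as far as the arm can. A call with a gripper value outside its range is refused whole. The fingers move at their own pace and stop on an object; "grip_force" is the grip in N (left out, the last holds). Time passes only in rows, so rows that repeat a pose let the fingers close. It gives the time, the measured TCP pose, the force, the opening and the grip force at its end, in the units of the state.
- env.observe(): the state, without advancing time (a new reading comes with each control period).
- env.grab_frame(name): name is "scene" or "top" or "wrist"; returns a dict with "img" (384x512x3 uint8, blue, green, red), "camera_matrix" (3x3 intrinsics, pixels), "xyz" and "orientation" of the camera in the world; the wrist camera has in their place "hand_eye" (4x4, takes a point from camera to tool coordinates, whose origin is the TCP and whose axes are the flange's). Camera axes: x right, y up, looking along -z (the intrinsics and any distortion apply to the point x, -y, -z); pixel columns grow to the right and rows downward; lengths in mm; the calibration is good to about 2 mm. A picture is of the moment at which its call begins: read the wrist's pose just before it. There is no depth.
- env.finish_job(): hands the job in; it is judged then, once.
Trained networks look in the newest picture that a camera, given by its name, has taken for a name from the list of things; names that differ only in an ending like _2 or _b are one class to them, and where a whole thing is asked for, a point or a joint stands for the part that bears it (a point fixed in the world has none). Each returns a list of dicts, best first, with "conf" (0 to 1); they miss things now and then, are a little off and sometimes report something else, mostly with a low value. They report only what shows in the picture. A call takes as long as a camera call.
- env.outline_of(name, camera): "pixels" (384x512 bool, what is visible of it) and "box" ([left, top, width, height] as shares, 0 to 1, of the picture: columns of its width, rows of its height, round what is visible of it).
- env.mark_of(name, camera): "position" ([column, row] as shares, 0 to 1, of the picture: columns of its width, rows of its height: a listed point, or the origin of a listed thing).
The state is a dict: "time_s": time; "q": joint angles; "qd": joint speeds; "effort": joint torques, N m; "position": TCP position; "tcp_rot": TCP orientation; "contact_force": force on the tool from outside, world axes, zero at the start; "moment": the same for the moment, N m; "finger_gap": opening from 0.0 (shut) to 1.0 (fully open); "finger_force": force on a finger pad.
Only numpy, scipy, OpenCV 4.12 (cv2) and the standard library are available. Lean on these libraries where they do the work, as an engineer would, in place of code of your own. Each camera call takes 0.05 s, during which the arm holds its last target. There are 200 camera calls.

## Working session

There is one attempt and no reset: what is moved stays moved. The work goes in short steps, Python scripts to look and compute and a tool call to move; the robot and the scene stay as the last step left them, time stands still between calls to the robot, and variables do not carry over. Pictures are saved under pics/ and viewed, at most 10 in all, crops included, and the job is handed in when it is done.

Besides the shell and the picture viewer there is one more tool, called after "Emit:" by a JSON object that holds its "name" and its "arguments", one argument or row to a line. servo_tool: Moves the arm, as the interface text tells. Its arguments: {"type":"object","properties":{"offset":{"type":"array"},"spin":{"type":"array"},"jaw":{"type":"array"},"grip_force":{"type":"number"}},"required":["offset","spin","jaw"]}

```bash
mkdir -p pics; cat > h.py <<'E'
import numpy as np, cv2
from rig import env
def ray(f,px):
    K=np.array(f["camera_matrix"]);R=np.array(f["orientation"]);o=np.array(f["xyz"])
    d=np.linalg.inv(K)@[px[0],px[1],1]; return o, R@np.array([d[0],-d[1],-d[2]])
def onz(f,px,z):
    o,d=ray(f,px); return o+d*(z-o[2])/d[2]
E
python3 - <<'E'
from h import *
s=env.observe();print({k:np.round(v,3).tolist() for k,v in s.items()},env.grip_point_offset)
ims=[]
Z=dict(fixture=0,cover_handle=126-3,mat=0,cam_axis=38,mouse=0,meter=0,driver=10,brush=0,lever_handle=65,board_mid=85)
for c in("scene","top"):
    f=env.grab_frame(c);cv2.imwrite(f"pics/{c}0.png",f["img"])
    print(c,np.round(f["xyz"]),f["img"].shape, {k for k in f})
    for n in Z:
        for m in env.mark_of(n,c)[:2]:
            px=np.array(m["position"])*[512,384];print(n,round(m["conf"],2),px.round(1),onz(f,px,Z[n]).round(1))
E
```

```text
{'time_s': 0.0, 'q': [1.132, 0.182, 1.608, 0.0, 1.354, -0.206], 'qd': [0.0, 0.0, -0.0, 0.0, 0.0, 0.0], 'effort': [-0.002, -44.487, -35.133, -0.0, 0.009, -0.0], 'position': [132.46, 559.086, 302.979], 'tcp_rot': [[-0.973, 0.231, -0.001], [0.231, 0.973, -0.002], [0.0, -0.002, -1.0]], 'contact_force': [-0.27, -0.817, -0.477], 'moment': [-0.002, -0.013, -0.016], 'finger_force': 0.0, 'finger_gap': 1.003} 53.900000000000006
scene [1092.  480.  547.] (384, 512, 3) {'img', 'camera_matrix', 'xyz', 'orientation'}
fixture 0.97 [232.5 210.8] [ 530.2 -101.8    0. ]
cover_handle 0.87 [232.3 171.8] [532.6 -97.7 123. ]
mat 0.71 [344.1 284.4] [561.4 264.4   0. ]
cam_axis 0.74 [197.  180.7] [ 531.1 -247.    38. ]
cam_axis 0.27 [233.6 176.7] [ 439.8 -188.4   38. ]
mouse 0.67 [383.6 228.3] [315.5 237.5   0. ]
meter 0.96 [150.4 260.2] [796.5 -93.3   0. ]
driver 0.89 [273.7 342.1] [775.4 248.8  10. ]
brush 0.76 [273.6 188.2] [357.2 -99.4   0. ]
lever_handle 0.63 [196.8 179.8] [ 557.9 -212.8   65. ]
lever_handle 0.45 [222.3 164.5] [ 444.2 -231.5   65. ]
board_mid 0.22 [232.5 172.4] [ 484.6 -146.5   85. ]
top [ 367.   32. 1163.] (384, 512, 3) {'img', 'camera_matrix', 'xyz', 'orientation'}
cover_handle 0.72 [295.6 195.8] [539.3 -77.2 123. ]
mat 0.57 [167.  195.1] [565.4 261.6   0. ]
mat 0.52 [352.9 200.5] [ 545. -247.    0.]
cam_axis 0.92 [347.9 198.1] [ 545.7 -224.9   38. ]
mouse 0.7 [177.  284.9] [325.2 229.5   0. ]
meter 0.94 [293.4 112.2] [800.6 -90.8   0. ]
meter 0.24 [295.3 196.3] [558.4 -89.4   0. ]
brush 0.64 [297.8 270. ] [359.8 -90.2   0. ]
brush 0.43 [177.1 283.1] [329.8 229.3   0. ]
lever_handle 0.92 [357.5 230.7] [ 456.9 -239.    65. ]
```

View pics/scene0.png

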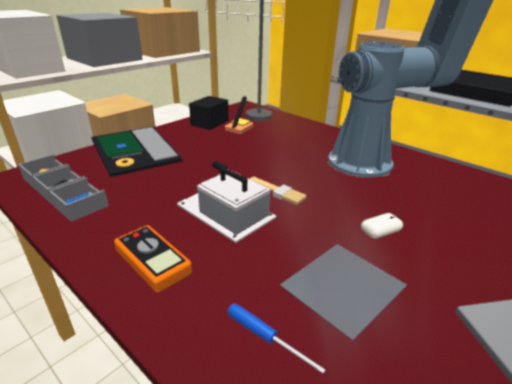

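View pics/top0.png

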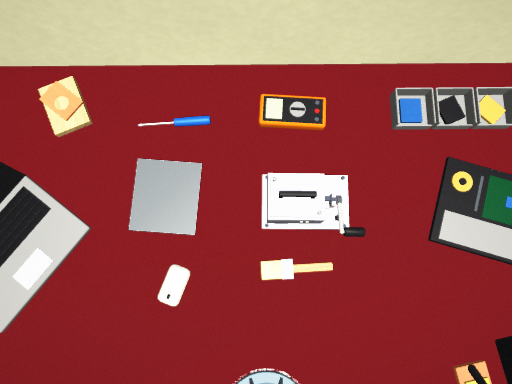

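The scene view shows the fixture with the black handle at about (231,178), the mat centred near (344,288), the brush in front of the fixture, and the meter and driver beyond. In the top view the handle is at (297,194), the lever handle at (354,232) and the mat centre at (166,196). Next I move over the fixture for a wrist view.

Emit:
{"name": "servo_tool", "arguments": {
  "offset": [
    [-18.2,-17.9,0],
    [-18.2,-17.9,0],
    [-18.2,-17.9,0],
    [-18.2,-17.9,0],
    [-18.2,-17.9,0],
    [-18.2,-17.9,0],
    [-18.2,-17.9,0],
    [-18.2,-17.9,0],
    [-18.2,-17.9,0],
    [-18.2,-17.9,0]
  ],
  "spin": [12.8,12.8,12.8,12.8,12.8,12.8,12.8,12.8,12.8,12.8],
  "jaw": [-1,-1,-1,-1,-1,-1,-1,-1,-1,-1]
}}

```text
time_s: 2.1
position: [399.4, 134.2, 304.4]
tcp_rot: [[0.007, 1.0, 0.001], [1.0, -0.007, 0.0], [0.0, 0.001, -1.0]]
contact_force: [1.4, 0.7, 0.3]
finger_gap: 1.0
finger_force: 0.0
```

```bash
cat >> h.py <<'E'
def st():
    s=env.observe();print({k:np.round(s[k],3).tolist() for k in("time_s","q","position","tcp_rot","contact_force","finger_gap","finger_force")});return s
def wcam():
    s=env.observe();f=env.grab_frame("wrist");H=np.array(f["hand_eye"]);R=np.array(s["tcp_rot"])
    f["xyz"]=np.array(s["position"])+R@H[:3,3];f["orientation"]=R@H[:3,:3];return f
def units(p,s=None,goff=True):
    "tool-axis offset (30mm units) bringing the grasp point to world p"
    s=s or env.observe();R=np.array(s["tcp_rot"]);g=np.array(s["position"])+R[:,2]*env.grip_point_offset*goff
    return (R.T@(np.array(p)-g)/30).round(2)
E
python3 -c "
from h import *
s=st();print(units([540,-90,350],s,False)); print(np.round(env.grab_frame('wrist')['hand_eye'],2).tolist())"
```

```text
{'time_s': 2.1, 'q': [0.041, -0.184, 1.97, 0.0, 1.354, 0.047], 'position': [399.36, 134.183, 304.361], 'tcp_rot': [[0.007, 1.0, 0.001], [1.0, -0.007, 0.0], [0.0, 0.001, -1.0]], 'contact_force': [1.433, 0.719, 0.265], 'finger_gap': 1.0, 'finger_force': 0.0}
[-7.44  4.74 -1.52]
[[0.0, 0.96, 0.29, 74.13], [1.0, -0.0, 0.0, 0.99], [0.0, 0.29, -0.96, -68.9], [0.0, 0.0, 0.0, 1.0]]
```

Emit:
{"name": "servo_tool", "arguments": {
  "offset": [
    [-7.44,4.74,-1.5],
    [-7.44,4.74,-1.5],
    [-7.44,4.74,-1.5],
    [-7.44,4.74,-1.5],
    [-7.44,4.74,-1.5],
    [-7.44,4.74,-1.5],
    [-7.44,4.74,-1.5],
    [-7.44,4.74,-1.5],
    [-7.44,4.74,-1.5]
  ],
  "spin": [0,0,0,0,0,0,0,0,0],
  "jaw": [-1,-1,-1,-1,-1,-1,-1,-1,-1]
}}

```text
time_s: 3.05
position: [539.6, -86.1, 348.5]
tcp_rot: [[0.001, 1.0, -0.001], [1.0, -0.001, 0.001], [0.001, -0.001, -1.0]]
contact_force: [-0.5, 0.9, -0.2]
finger_gap: 1.003
finger_force: 0.0
```

```bash
python3 - <<'E'
from h import *
s=st();f=wcam();cv2.imwrite("pics/w1.png",f["img"]);print(np.array(f["camera_matrix"]).round(1).tolist())
for n,z in dict(cover_handle=126,lever_handle=70,cam_axis=38,fixture=0,brush=0).items():
    for m in env.mark_of(n,"wrist")[:2]:
        px=np.array(m["position"])*[512,384];print(n,round(m["conf"],2),px.round(1),onz(f,px,z).round(1))
for n in("cover_handle","lever_handle","fixture"):
    for m in env.outline_of(n,"wrist")[:2]:
        c=cv2.findContours(m["pixels"].astype(np.uint8),0,2)[0];c=max(c,key=cv2.contourArea)
        print(n,round(m["conf"],2),np.round(m["box"],2),cv2.minAreaRect(c))
E
```

```text
{'time_s': 3.05, 'q': [-0.376, 0.082, 1.626, 0.0, 1.434, -0.374], 'position': [539.639, -86.098, 348.516], 'tcp_rot': [[0.001, 1.0, -0.001], [1.0, -0.001, 0.001], [0.001, -0.001, -1.0]], 'contact_force': [-0.487, 0.885, -0.192], 'finger_gap': 1.003, 'finger_force': 0.0}
[[329.1, 0.0, 251.2], [0.0, 329.1, 192.6], [0.0, 0.0, 1.0]]
cover_handle 0.66 [259.2 171.6] [547.5 -80.7 126. ]
lever_handle 0.74 [179.6 280. ] [ 454.2 -227.3   70. ]
brush 0.71 [182.8 279.8] [ 441.3 -270.3   -0. ]
brush 0.69 [116.2 159.7] [366.3 -94.6   0. ]
cover_handle 0.75 [0.39 0.25 0.22 0.34] ((257.047119140625, 161.45458984375), (110.42552185058594, 131.66262817382812), 1.0609116554260254)
lever_handle 0.92 [0.33 0.64 0.18 0.15] ((211.44277954101562, 258.6060485839844), (45.59922790527344, 102.15351867675781), 57.425941467285156)
fixture 0.91 [0.33 0.21 0.3  0.58] ((246.88754272460938, 190.344970703125), (136.74229431152344, 230.65481567382812), 4.197668552398682)
```

View pics/w1.png

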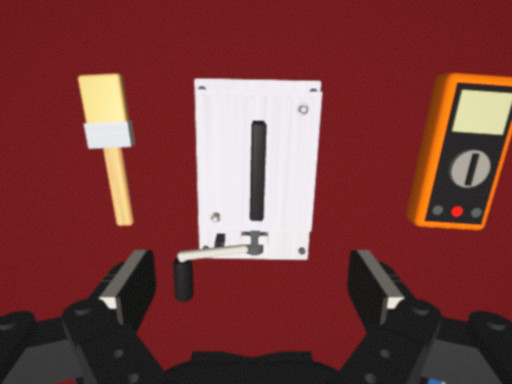

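The wrist view shows the cover handle bar from (259,122) to (257,220), the pins at (303,110) and (215,217), and the lever handle from (183,259) to (184,299). The lever points to -x as it should at rest. The brush and meter are clear of both.

```bash
python3 - <<'E'
from h import *
f=wcam();g=cv2.cvtColor(f["img"],cv2.COLOR_BGR2GRAY)
w=g[115:228,240:276]<80
c=max(cv2.findContours(w.astype(np.uint8),0,2)[0],key=cv2.contourArea)+[240,115]
print(cv2.minAreaRect(c))
for r in(130,145,160,175,190,205,215):
    x=np.where(g[r,240:276]<80)[0]+240; print(r,x.min(),x.max(),onz(f,(x.mean(),r),128)[:2].round(1))
print("ends",[onz(f,(258,r),132)[:2].round(1) for r in(c[:,0,1].min(),c[:,0,1].max())])
print("pins",onz(f,(303,110),102).round(1),onz(f,(215,217),102).round(1))
print("lever",[onz(f,p,z).round(1) for p in((183,259),(184,299)) for z in(62,70,80)])
print("axis",onz(f,(256,244),48).round(1))
E
```

```text
((256.6541748046875, 168.98373413085938), (13.036050796508789, 98.11646270751953), 1.1017061471939087)
130 252 263 [546.7 -44.4]
145 251 263 [546.3 -57.5]
160 251 263 [546.3 -70.9]
175 251 262 [545.9 -84.7]
190 250 262 [545.5 -98.9]
205 250 261 [ 545.1 -113.4]
215 250 261 [ 545.1 -123.4]
ends [array([547. , -35.6]), array([ 547.4, -124.8])]
pins [589.5 -28.9 102. ] [ 503.9 -135.4  102. ]
lever [array([ 458.8, -205. ,   62. ]), array([ 460.6, -200.7,   70. ]), array([ 462.9, -195.3,   80. ]), array([ 456.6, -260.8,   62. ]), array([ 458.5, -255.3,   70. ]), array([ 460.9, -248.3,   80. ])]
axis [ 546.9 -192.    48. ]
```

Emit:
{"name": "servo_tool", "arguments": {
  "offset": [
    [0.19,0.21,1.5],
    [0.19,0.21,3.0],
    [0.19,0.21,4.0],
    [0.19,0.21,5.0],
    [0.19,0.21,5.6],
    [0.19,0.21,5.6],
    [0.19,0.21,5.6]
  ],
  "spin": [0.2,0.2,0.2,0.2,0.2,0.2,0.2],
  "jaw": [-1,-1,-1,-1,-0.3,0,0],
  "grip_force": 60
}}

```text
time_s: 4.25
position: [546.8, -81.8, 181.2]
tcp_rot: [[0.023, 1.0, -0.0], [1.0, -0.023, 0.0], [0.0, -0.0, -1.0]]
contact_force: [0.6, -1.1, -0.1]
finger_gap: 0.519
finger_force: 0.0
```

```bash
python3 - <<'E'
from h import *
s=st();print(units([546,-80.5,126],s));f=wcam();cv2.imwrite("pics/w2.png",f["img"])
E
```

```text
{'time_s': 4.25, 'q': [-0.363, 0.275, 1.762, -0.0, 1.105, -0.34], 'position': [546.784, -81.842, 181.243], 'tcp_rot': [[0.023, 1.0, -0.0], [1.0, -0.023, 0.0], [0.0, -0.0, -1.0]], 'contact_force': [0.625, -1.061, -0.081], 'finger_gap': 0.519, 'finger_force': 0.0}
[ 0.04 -0.03  0.04]
```

View pics/w2.png

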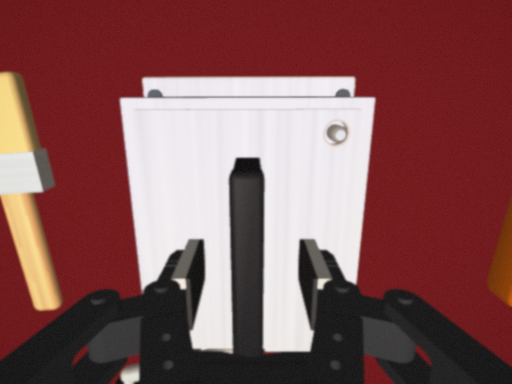

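The bar (column 247) sits between the open fingers (about 200 and 303), so I close and lift.

Emit:
{"name": "servo_tool", "arguments": {
  "offset": [
    [0,0,0.04],
    [0,0,0.04],
    [0,0,0.04],
    [0,0,0.04],
    [0,0,0.04],
    [0,0,0.04]
  ],
  "spin": [0,0,0,0,0,0],
  "jaw": [1,1,1,1,1,1],
  "grip_force": 70
}}

```text
time_s: 4.9
position: [546.7, -82.0, 181.1]
tcp_rot: [[0.023, 1.0, 0.001], [1.0, -0.023, -0.001], [-0.001, 0.001, -1.0]]
contact_force: [-3.4, -0.1, 6.2]
finger_gap: 0.148
finger_force: 69.1
```

Emit:
{"name": "servo_tool", "arguments": {
  "offset": [
    [0,0,-0.2],
    [0,0,-0.6],
    [0,0,-1.0],
    [0,0,-1.6],
    [0,0,-2.3],
    [0,0,-3],
    [0,0,-3],
    [0,0,-3]
  ],
  "spin": [0,0,0,0,0,0,0,0],
  "jaw": [1,1,1,1,1,1,1,1]
}}

```text
time_s: 5.7
position: [546.8, -81.8, 270.3]
tcp_rot: [[0.023, 1.0, 0.001], [1.0, -0.023, -0.001], [-0.001, 0.001, -1.0]]
contact_force: [-0.7, 0.7, -3.5]
finger_gap: 0.147
finger_force: 68.5
```

```bash
python3 - <<'E'
from h import *
s=st();f=env.grab_frame("top")
m=env.outline_of("mat","top")
for a in m[:2]:
    c=max(cv2.findContours(a["pixels"].astype(np.uint8),0,2)[0],key=cv2.contourArea);r=cv2.minAreaRect(c);print(a["conf"],r,onz(f,r[0],3))
f=env.grab_frame("scene");cv2.imwrite("pics/s2.png",f["img"])
for a in env.mark_of("mat","scene")[:1]: print(onz(f,np.array(a["position"])*[512,384],0))
print(units([563,263,150],s))
E
```

```text
{'time_s': 5.7, 'q': [-0.363, 0.163, 1.698, 0.0, 1.279, -0.34], 'position': [546.771, -81.791, 270.272], 'tcp_rot': [[0.023, 1.0, 0.001], [1.0, -0.023, -0.001], [-0.001, 0.001, -1.0]], 'contact_force': [-0.712, 0.703, -3.512], 'finger_gap': 0.147, 'finger_force': 68.51}
0.94 ((165.1435546875, 196.06434631347656), (66.76699829101562, 73.93126678466797), 5.710593223571777) [562.34625301 266.07820021   3.        ]
[561.16886235 262.51432354   0.        ]
[11.5   0.27  2.21]
```

View pics/s2.png

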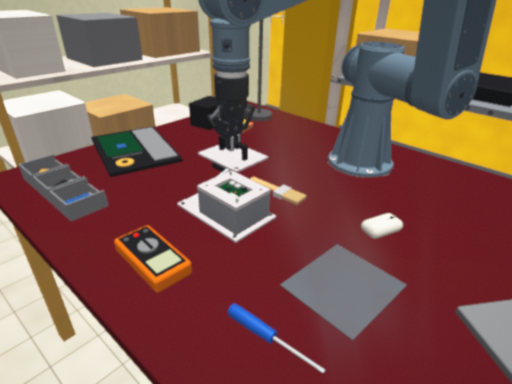

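The cover is up, held level, and the board stays in its nest at about (235,187). I carry it to the mat, centred at about (562, 264).

Emit:
{"name": "servo_tool", "arguments": {
  "offset": [
    [0.4,0.01,0],
    [1.2,0.03,0],
    [2.4,0.05,0],
    [3.6,0.07,0],
    [4.8,0.1,0],
    [6.0,0.12,0],
    [7.2,0.14,0],
    [8.4,0.17,0],
    [9.6,0.2,0],
    [10.4,0.21,0]
  ],
  "spin": [0,0,0,0,0,0,0,0,0,0],
  "jaw": [1,1,1,1,1,1,1,1,1,1]
}}

```text
time_s: 6.9
position: [559.3, 233.2, 269.0]
tcp_rot: [[0.022, 1.0, -0.001], [1.0, -0.022, 0.001], [0.001, -0.001, -1.0]]
contact_force: [0.6, -0.4, -2.4]
finger_gap: 0.15
finger_force: 68.4
```

Emit:
{"name": "servo_tool", "arguments": {
  "offset": [
    [0.8,0.01,0.3],
    [1.1,0.02,1.0],
    [1.13,0.02,2.0],
    [1.13,0.02,3.0],
    [1.13,0.02,4.0],
    [1.13,0.02,4.6],
    [1.13,0.02,5.0],
    [1.13,0.02,5.0]
  ],
  "spin": [0,0,0,0,0,0,0,0],
  "jaw": [1,1,1,1,1,1,1,1]
}}

```text
time_s: 7.7
position: [560.0, 264.1, 117.4]
tcp_rot: [[0.023, 1.0, -0.004], [1.0, -0.023, -0.001], [-0.001, -0.004, -1.0]]
contact_force: [-0.7, -0.6, -3.0]
finger_gap: 0.151
finger_force: 68.4
```

```bash
python3 - <<'E'
from h import *
s=st();print(units([562,264,94],s,False))
f=env.grab_frame("top")
for a in env.outline_of("mat","top")[:1]: print(np.array(a["box"])*[512,384,512,384])
E
```

```text
{'time_s': 7.7, 'q': [0.249, 0.497, 1.606, 0.0, 1.043, 0.272], 'position': [559.993, 264.062, 117.397], 'tcp_rot': [[0.023, 1.0, -0.004], [1.0, -0.023, -0.001], [-0.001, -0.004, -1.0]], 'contact_force': [-0.672, -0.585, -3.011], 'finger_gap': 0.151, 'finger_force': 68.424}
[0.   0.07 0.78]
[131.9936 159.3984  70.0928  74.112 ]
```

Now I go down slowly until contact.

Emit:
{"name": "servo_tool", "arguments": {
  "offset": [
    [0,0.05,0.2],
    [0,0.05,0.4],
    [0,0.05,0.5],
    [0,0.05,0.6],
    [0,0.05,0.65],
    [0,0.05,0.7],
    [0,0.05,0.75],
    [0,0.05,0.75]
  ],
  "spin": [0,0,0,0,0,0,0,0],
  "jaw": [1,1,1,1,1,1,1,1]
}}

```text
time_s: 8.6
position: [563.0, 263.8, 97.0]
tcp_rot: [[0.023, 1.0, -0.0], [1.0, -0.023, -0.0], [-0.0, -0.0, -1.0]]
contact_force: [-0.2, 0.1, -1.9]
finger_gap: 0.146
finger_force: 68.5
```

Emit:
{"name": "servo_tool", "arguments": {
  "offset": [
    [0,0,0.04],
    [0,0,0.08],
    [0,0,0.12],
    [0,0,0.12]
  ],
  "spin": [0,0,0,0],
  "jaw": [1,1,1,1]
}}

```text
time_s: 9.0
position: [563.2, 263.9, 94.1]
tcp_rot: [[0.023, 1.0, 0.0], [1.0, -0.023, -0.0], [-0.0, 0.0, -1.0]]
contact_force: [-1.3, -0.6, 2.8]
finger_gap: 0.149
finger_force: 69.2
```

The force reading has gone from about -2.5 to +2.8 N, so the cover is resting on the mat. I open the jaws and rise.

Emit:
{"name": "servo_tool", "arguments": {
  "offset": [
    [0,0,0],
    [0,0,0],
    [0,0,0],
    [0,0,0],
    [0,0,0],
    [0,0,-0.5],
    [0,0,-1.5],
    [0,0,-3],
    [0,0,-4.5],
    [0,0,-5.5]
  ],
  "spin": [0,0,0,0,0,0,0,0,0,0],
  "jaw": [0.4,0.1,-0.2,-0.4,-0.4,-0.4,-0.4,-0.4,-0.4,-0.4]
}}

```text
time_s: 10.0
position: [564.1, 264.2, 263.8]
tcp_rot: [[0.023, 1.0, 0.005], [1.0, -0.023, 0.001], [0.001, 0.005, -1.0]]
contact_force: [1.7, 0.9, 0.5]
finger_gap: 0.703
finger_force: 0.0
```

```bash
python3 - <<'E'
from h import *
s=st();f=env.grab_frame("scene");cv2.imwrite("pics/s3.png",f["img"])
for c in("scene","top","wrist"):
    f=wcam() if c=="wrist" else env.grab_frame(c)
    for n,z in dict(cover_handle=39,lever_handle=70,mat=0).items():
        for m in env.mark_of(n,c)[:1]:
            px=np.array(m["position"])*[512,384];print(c,n,round(m["conf"],2),px.round(1),onz(f,px,z).round(1))
print(units([459,-231,250],s,False))
E
```

```text
{'time_s': 10.0, 'q': [0.248, 0.318, 1.522, 0.0, 1.296, 0.271], 'position': [564.068, 264.163, 263.795], 'tcp_rot': [[0.023, 1.0, 0.005], [1.0, -0.023, 0.001], [0.001, 0.005, -1.0]], 'contact_force': [1.746, 0.884, 0.545], 'finger_gap': 0.703, 'finger_force': 0.0}
scene cover_handle 0.84 [343.9 269.4] [562.4 257.8  39. ]
top cover_handle 0.75 [162.5 194.1] [561.6 265.9  39. ]
top lever_handle 0.77 [358.3 231.6] [ 454.2 -239.7   70. ]
wrist cover_handle 0.64 [254.1 177.8] [565.2 264.1  39. ]
[-16.58  -3.12   0.42]
```

View pics/s3.png

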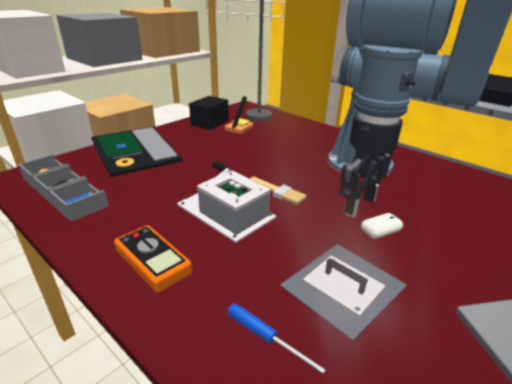

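The cover lies flat and handle up, centred on the mat at about (343,280), and is let go. I move on to the lever handle.

Emit:
{"name": "servo_tool", "arguments": {
  "offset": [
    [-1.6,-0.3,0],
    [-3.2,-0.6,0],
    [-4.8,-0.9,0],
    [-6.4,-1.2,0],
    [-8,-1.5,0],
    [-9.6,-1.8,0],
    [-11.2,-2.1,0],
    [-12.8,-2.4,0],
    [-14.4,-2.7,0],
    [-16,-3.1,0]
  ],
  "spin": [0,0,0,0,0,0,0,0,0,0],
  "jaw": [-0.4,-0.4,-0.4,-0.4,-0.4,-0.4,-0.4,-0.4,-0.4,-0.4]
}}

```text
time_s: 11.65
position: [458.3, -215.7, 258.8]
tcp_rot: [[0.023, 1.0, 0.001], [1.0, -0.023, -0.0], [-0.0, 0.001, -1.0]]
contact_force: [1.3, 0.5, -0.0]
finger_gap: 0.705
finger_force: 0.0
```

Emit:
{"name": "servo_tool", "arguments": {
  "offset": [
    [-0.4,0,0],
    [-0.5,0,0],
    [-0.5,0,0]
  ],
  "spin": [0,0,0],
  "jaw": [-0.4,-0.4,-0.4]
}}

```text
time_s: 11.95
position: [458.6, -228.3, 258.3]
tcp_rot: [[0.024, 1.0, -0.0], [1.0, -0.024, 0.001], [0.001, -0.0, -1.0]]
contact_force: [1.0, 0.3, 0.0]
finger_gap: 0.698
finger_force: 0.0
```

```bash
python3 - <<'E'
from h import *
s=st();f=wcam();cv2.imwrite("pics/w3.png",f["img"])
for n in("lever_handle",):
    for m in env.mark_of(n,"wrist")[:1]:
        px=np.array(m["position"])*[512,384];p=onz(f,px,70);print(n,round(m["conf"],2),px.round(1),p.round(1))
print(units([459,-235,70],s))
E
```

```text
{'time_s': 11.95, 'q': [-0.694, 0.088, 1.808, 0.001, 1.247, -0.671], 'position': [458.644, -228.292, 258.342], 'tcp_rot': [[0.024, 1.0, -0.0], [1.0, -0.024, 0.001], [0.001, -0.0, -1.0]], 'contact_force': [0.957, 0.309, 0.004], 'finger_gap': 0.698, 'finger_force': 0.0}
lever_handle 0.98 [247.3 188.9] [ 456.3 -229.1   70. ]
[-0.23  0.02  4.48]
```

View pics/w3.png

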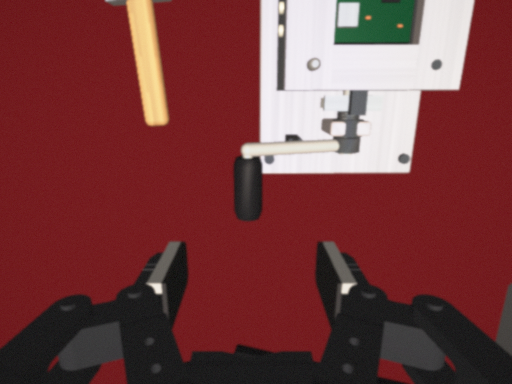

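The lever handle shows at (248,188), upright in the picture and centred between the fingers. The lever is at rest.

Emit:
{"name": "servo_tool", "arguments": {
  "offset": [
    [-0.2,-0.07,1],
    [-0.2,-0.07,2],
    [-0.2,-0.07,3],
    [-0.2,-0.07,4],
    [-0.2,-0.07,4.55],
    [-0.2,-0.07,4.55],
    [-0.2,-0.07,4.55]
  ],
  "spin": [0,0,0,0,0,0,0],
  "jaw": [-0.4,-0.4,-0.4,-0.3,-0.2,-0.1,0]
}}

```text
time_s: 12.75
position: [456.8, -233.7, 122.4]
tcp_rot: [[0.022, 1.0, -0.0], [1.0, -0.022, 0.0], [0.0, -0.0, -1.0]]
contact_force: [0.1, -0.8, 0.8]
finger_gap: 0.501
finger_force: 0.0
```

Emit:
{"name": "servo_tool", "arguments": {
  "offset": [
    [0,0,0],
    [0,0,0],
    [0,0,0],
    [0,0,0],
    [0,0,0]
  ],
  "spin": [0,0,0,0,0],
  "jaw": [1,1,1,1,1],
  "grip_force": 50
}}

```text
time_s: 13.25
position: [456.1, -234.8, 122.4]
tcp_rot: [[0.023, 1.0, -0.0], [1.0, -0.023, -0.0], [-0.0, -0.0, -1.0]]
contact_force: [-5.6, -0.4, 2.0]
finger_gap: 0.263
finger_force: 49.0
```

```bash
python3 - <<'E'
from h import *
s=st();R=np.array(s["tcp_rot"]);g=np.array(s["position"])+R[:,2]*env.grip_point_offset
ax=np.array([542.6,-231,38]);print(g)
d=g-ax;a0=np.arctan2(d[2],-d[0]);r=np.hypot(d[0],d[2]);print("angle",a0-.27,"r",r)
for a in np.linspace(0,1.30,9)[1:]:
    t=a+.27;p=ax+90*np.array([-np.cos(t),0,np.sin(t)]);p[0]+=0;p[1]=g[1]
    print(round(a,2),(R.T@(p-g)/30).round(2))
f=wcam();cv2.imwrite("pics/w4.png",f["img"])
E
```

```text
{'time_s': 13.25, 'q': [-0.707, 0.292, 1.888, -0.0, 0.962, -0.683], 'position': [456.064, -234.824, 122.382], 'tcp_rot': [[0.023, 1.0, -0.0], [1.0, -0.023, -0.0], [-0.0, -0.0, -1.0]], 'contact_force': [-5.562, -0.435, 1.962], 'finger_gap': 0.263, 'finger_force': 49.022}
[ 456.04115148 -234.83213833   68.48178069]
angle 0.06858974611670648 r 91.76912994288334
0.16 [ 0.    0.16 -0.24]
0.32 [ 0.01  0.4  -0.67]
0.49 [ 0.02  0.7  -1.05]
0.65 [ 0.02  1.07 -1.37]
0.81 [ 0.03  1.48 -1.63]
0.98 [ 0.04  1.92 -1.83]
1.14 [ 0.06  2.4  -1.95]
1.3 [ 0.07  2.88 -1.99]
```

View pics/w4.png

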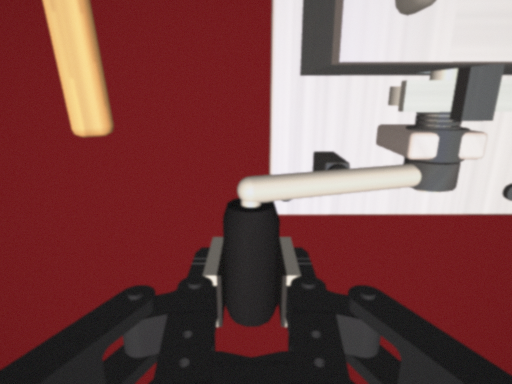

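The handle is held across, with the lever arm clear of the pads. I follow the arc.

Emit:
{"name": "servo_tool", "arguments": {
  "offset": [
    [0,0.07,-0.12],
    [0,0.16,-0.3],
    [0,0.28,-0.48],
    [0,0.4,-0.67],
    [0,0.55,-0.86],
    [0,0.7,-1.05],
    [0,0.88,-1.21],
    [0,1.07,-1.37],
    [0,1.27,-1.5],
    [0,1.48,-1.63]
  ],
  "spin": [0,0,0,0,0,0,0,0,0,0],
  "jaw": [1,1,1,1,1,1,1,1,1,1]
}}

```text
time_s: 14.3
position: [498.9, -236.1, 173.2]
tcp_rot: [[0.023, 1.0, -0.006], [1.0, -0.023, 0.0], [0.0, -0.006, -1.0]]
contact_force: [-18.5, 4.5, 26.0]
finger_gap: 0.262
finger_force: 51.9
```

Emit:
{"name": "servo_tool", "arguments": {
  "offset": [
    [0,0.2,-0.1],
    [0,0.44,-0.2],
    [0,0.68,-0.26],
    [0,0.92,-0.32],
    [0,1.16,-0.34],
    [0,1.4,-0.36],
    [0,1.4,-0.36],
    [0,1.4,-0.36]
  ],
  "spin": [0,0,0,0,0,0,0,0],
  "jaw": [1,1,1,1,1,1,1,1]
}}

```text
time_s: 15.1
position: [545.1, -236.9, 184.9]
tcp_rot: [[0.023, 1.0, 0.006], [1.0, -0.023, -0.001], [-0.001, 0.006, -1.0]]
contact_force: [-1.3, 4.5, 13.2]
finger_gap: 0.26
finger_force: 50.5
```

```bash
python3 - <<'E'
from h import *
s=st();R=np.array(s["tcp_rot"]);g=np.array(s["position"])+R[:,2]*env.grip_point_offset;print(g)
f=wcam();W=f["img"].copy()
for n in("cam_axis","lever_handle"):
  for m in env.mark_of(n,"wrist")[:2]: print(n,m)
S=env.grab_frame("scene")["img"];T=env.grab_frame("top");
for n in("lever_handle","cam_axis"):
  for m in env.mark_of(n,"top")[:1]: print(n,m["conf"],onz(T,np.array(m["position"])*[512,384],128 if n[0]=="l" else 38))
S=cv2.resize(S[120:250,160:310],None,fx=2.6,fy=2.6)
I=np.zeros((384,800,3),np.uint8);I[:338,:390]=S[:338,:390];I[:307,390:800]=cv2.resize(W,(410,307));cv2.imwrite("pics/e.png",I)
E
```

```text
{'time_s': 15.1, 'q': [-0.61, 0.35, 1.655, 0.003, 1.131, -0.588], 'position': [545.148, -236.874, 184.871], 'tcp_rot': [[0.023, 1.0, 0.006], [1.0, -0.023, -0.001], [-0.001, 0.006, -1.0]], 'contact_force': [-1.302, 4.544, 13.201], 'finger_gap': 0.26, 'finger_force': 50.461}
[ 545.48044464 -236.9537332   130.97231061]
lever_handle {'position': [0.4916, 0.6781], 'conf': 0.63}
lever_handle 0.69 [ 527.31552812 -215.413511    128.        ]
cam_axis 0.84 [ 539.23157507 -236.52126118   38.        ]
```

View pics/e.png

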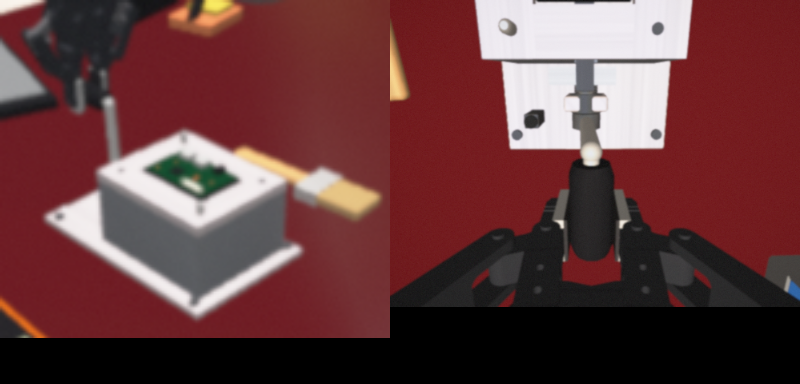

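The wrist view shows the lever arm seen end-on over the shaft, about 4 mm (0.04 rad) past upright. The scene crop shows the board raised level in the pocket. I trim back slightly and settle.

Emit:
{"name": "servo_tool", "arguments": {
  "offset": [
    [0,-0.05,0],
    [0,-0.1,-0.02],
    [0,-0.1,-0.04],
    [0,-0.1,-0.04],
    [0,-0.1,-0.04],
    [0,-0.1,-0.04],
    [0,-0.1,-0.04],
    [0,-0.1,-0.04],
    [0,-0.1,-0.04],
    [0,-0.1,-0.04]
  ],
  "spin": [0,0,0,0,0,0,0,0,0,0],
  "jaw": [1,1,1,1,1,1,1,1,1,1]
}}

```text
time_s: 16.45
position: [541.2, -236.7, 185.1]
tcp_rot: [[0.023, 1.0, 0.004], [1.0, -0.023, -0.001], [-0.001, 0.004, -1.0]]
contact_force: [-1.8, 4.1, 10.1]
finger_gap: 0.267
finger_force: 50.0
```

```bash
python3 - <<'E'
from h import *
s=st();f=wcam();g=f["img"];cv2.imwrite("pics/fin.png",cv2.resize(g[60:300,150:350],None,fx=2.5,fy=2.5))
T=env.grab_frame("top")
for m in env.mark_of("cover_handle","top")[:1]: print(m["conf"],onz(T,np.array(m["position"])*[512,384],39))
E
```

```text
{'time_s': 16.45, 'q': [-0.614, 0.343, 1.663, 0.002, 1.131, -0.591], 'position': [541.191, -236.734, 185.06], 'tcp_rot': [[0.023, 1.0, 0.004], [1.0, -0.023, -0.001], [-0.001, 0.004, -1.0]], 'contact_force': [-1.817, 4.087, 10.062], 'finger_gap': 0.267, 'finger_force': 50.028}
0.86 [561.10493098 269.65087553  39.        ]
```

View pics/fin.png

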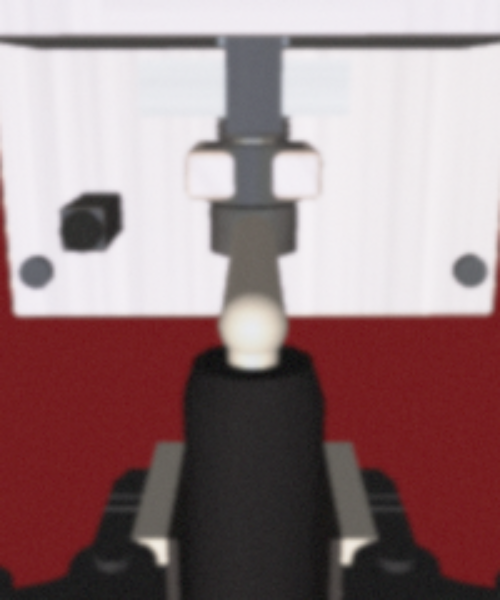

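The lever ball (253,328) now lines up with the shaft (253,230) and the cam, so the lever is upright. The grip is steady and the cover is still on the mat, so I hand in.

```bash
python3 -c "
from rig import env
print(env.finish_job())"
```

```text
the job is handed in; nothing more can be done
None
```

I handed the job in at about 16.5 s with the cover flat and handle up near the middle of the mat, and the gripper holding the lever upright with the board raised; the hand-in returned no verdict.

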